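Clear the V-block and hold a projector lens barrel seated in it

TASK

The tracing projector's lens barrel is to be held in the steel V-block. First sweep the three wood chips out of the block's groove with the wooden scraper block (not with the fingers or the lens) so that they fall off its ends, and put the scraper down on the table clear of the block. Then take the lens barrel off its wooden rest, seat it lengthwise and centred in the groove and finish still holding it there, pressed down onto both faces with about 15 N; leave the ink bottle, tape roll, eraser and paint tube where they are.

Things in the scene. Friction and masses are not known exactly. Their poses are not given: they have to be found in the camera images.
- v_block: Steel V-block fixed to the table: 90 mm long (x, the groove), 44 wide (y), 51 high, foot flange 64 wide, 8 high on the long sides only. 90-degree groove, open at both ends: apex line at z = 30 mm, 45-degree faces up to z = 51 at y = +-21. The seated lens is wider than the block (fingers pass outside it), its axis at z = 66.8. Origin: centre of the underside, on the table; z up.
- v_face_left: The half of the V-block that carries the +y sloping face of the groove (fixed to the block; origin and axes those of the block).
- v_face_right: The half of the V-block that carries the -y sloping face of the groove (fixed to the block; origin and axes those of the block).
- lens: Lens barrel: plain pale metal cylinder, 52 mm diameter, 110 long, a dark ring near each end, glass in the ends, 0.15 to 0.31 kg, both ways round alike. Origin: on its axis at mid length; x along the axis (it may be rolled about x to any angle). It starts lying level along the lens rest, its axis 35 mm above the table.
- lens_rest: Low wooden rest fixed to the table: 90 x 60 x 6 mm board with two strips along x, 10 to 16 mm either side of the middle, that end 11.5 mm above the table. The lens lies on the strips along x, its sides free. Origin: centre of the underside.
- scraper: Scraper block standing loose, 90 g: wooden body 24 (x) x 30 mm (y), from 9 to 65 mm up, on a steel foot 14 wide (y), 24 long (x), 9 high. With x along the groove and its underside 11 mm above the apex line it clears the faces by 3 mm and pushes the chips. Origin: centre of the underside; z up. It starts on one side of the V-block, the lens rest on the other (left and right may be swapped).
- chip_a: A loose wood chip, 15 x 15 mm square in section and 16 mm long (11 g). It starts lying in the V-block's groove, flush on both sloping faces, its top edge 21 mm above the apex line. Origin: on one long edge at mid length (the edge that starts at the bottom of the groove); x along its length.
- chip_b: A loose wood chip, 15 x 15 mm square in section and 20 mm long (11 g). It starts lying in the V-block's groove, flush on both sloping faces, its top edge 21 mm above the apex line. Origin: on one long edge at mid length (the edge that starts at the bottom of the groove); x along its length.
- chip_c: A loose wood chip, 15 x 15 mm square in section and 14 mm long (11 g). It starts lying in the V-block's groove, flush on both sloping faces, its top edge 21 mm above the apex line. Origin: on one long edge at mid length (the edge that starts at the bottom of the groove); x along its length.
- ink_bottle: Round dark ink bottle with a black cap, 43 mm wide, 60 mm high, a bystander behind the V-block. Origin: centre of its underside.
- tape_roll: Roll of tan tape lying flat, 90 mm wide, 48 mm high, a bystander behind the V-block. Origin: centre of its underside.
- eraser: Eraser in a sleeve, 23 x 60 x 13 mm, a bystander lying beyond the V-block to the right. Origin: centre of its underside.
- paint_tube: Paint tube lying flat, 36 x 125 x 20 mm, a bystander lying beyond the V-block. Origin: centre of its underside.
Mind the look-alikes: they are no part of the job. Leave any turquoise look-alike of the scraper alone.

How it is judged:
By the outcome, as a careful person would: the job done as asked, in the order asked, and still so for the second after the job is handed in, while the arm keeps its last pose, push and grip.
It also fails if it takes over 72 s, if anything falls off the work surface, if the arm or the gripper's body presses on something with over 40 N, if the wrist force passes 120 N, or if a joint passes its speed limit or range.

ROBOT

A 7-joint arm with a two-finger parallel gripper is mounted at the origin on a cart in front of the work surface, level with it; the furniture and walls round the work are solid. World frame = base frame: x ahead of the robot, y to its left, z up, the work surface at z = 0. Lengths are in m, angles in rad, forces in N, time in s.
With the tool pointing down it reaches from about 0.4 to 0.9 m from the base axis. Payload 5.6 kg.
Tool frame: the origin (TCP) lies between the finger pads; the fingertips stand ctrl.tips_ahead ahead of it and the grasp point (between the pads) lies 2 mm behind it (ctrl.tips_ahead is the distance from the TCP to the fingertips, in m); z points along the fingers, y is the line along which they close (so a half turn about z gives the same grasp; the last joint's range is limited). The gripper opens to 92 mm and grips with 3 to 60 N. Pads are 20 mm wide; open, the fingers measure 128 mm over their backs; the gripper's body (75 mm by 189 mm) begins 69 mm behind the grasp point.
Start: joints at [1.185, 0.468, -0.012, 1.603, 0.006, 1.071, -0.056], TCP at [0.218, -0.612, 0.232] pointing down, gripper open.
Joint ranges: [-2.53, 2.53], [-0.31, 2.02], [-1.57, 1.55], [0.28, 2.44], [-1.29, 4.43], [0.15, 1.84], [-2.92, 2.92]. Speed limits (rad/s): [2.57, 2.57, 3.14, 3.14, 3.14, 3.14, 3.14].

INTERFACE

Orientations are given as a unit quaternion [w, x, y, z].
In Python, from rig import ctrl gives the robot as it stands.
- The arm moves only by the shell command python3 -m inch 'ROWS' [FORCE]. ROWS is JSON, a list of rows, each a list of 3 entries, a list of its own where there are three numbers: the shift along the tool's x, y, z in cm, then the turn, a rotation vector about the tool's x, y, z in rad, then the opening in per cent of the stroke, from 0 (shut) to 100 (fully open). A call has 1 to 12 rows; each row shifts and turns the commanded pose from where the row before left it, along the tool's axes as they then stand; what a row does not reach is not made up. A row lasts 1/8 s, in which the tool goes at most 62.5 mm and 10.7 degrees, less where a joint would pass 70% of its speed; a pose out of reach is approached as far as the arm can. A call with a gripper value outside its range is refused whole. The fingers move at their own pace and stop on an object; FORCE is the grip in N (left out, the last holds). Time passes only in rows, so rows that do not move let the fingers close. It gives the time, the measured TCP pose, the force, the opening and the grip force at its end, in the units of the state.
- ctrl.get_state(): the state, without advancing time (a new reading comes with each control period).
- ctrl.snapshot(name): name is "scene" or "side" or "wrist"; returns (picture, depth): 420x560x3 uint8, red, green, blue; 420x560 float32, m along the optical axis (not along the pixel's ray), 0 where there is no reading.
- ctrl.get_calibration(name): a dict with "vertical_fov" (degrees; the focal length in pixels is half the picture's height over the tangent of half this angle, whatever the lens; pixels are square), "cx", "cy" (the principal point, pixels), "camera_from_world" (4x4, takes a point from world to camera coordinates). Camera axes: x right, y down, z forward; pixel columns grow to the right and rows downward; lengths in m; the calibration is good to about 2 mm. A picture is of the moment at which its call begins: read the wrist's pose just before it. get_calibration takes no time and is no camera call; for the wrist camera it gives the pose at the moment of the call.
- ctrl.hand_in(): hands the job in; it is judged then, once.
The state is a dict: "time": time; "q": joint angles; "dq": joint speeds; "joint_efforts": joint torques, N m; "position": TCP position; "tool_rot": TCP orientation; "wrist_force": force on the tool from outside, world axes, zero at the start; "moment": the same for the moment, N m; "width": finger opening in m; "grip_force": force on a finger pad.
Only numpy, scipy, OpenCV 4.12 (cv2) and the standard library are available. Lean on these libraries where they do the work, as an engineer would, in place of code of your own. Each camera call takes 0.05 s, during which the arm holds its last target. There are 200 camera calls.

## Working session

There is one attempt and no reset: what is moved stays moved. The work goes in short steps, Python scripts to look and compute and a shell command to move; the robot and the scene stay as the last step left them, time stands still between calls to the robot, and variables do not carry over. Pictures are saved under pics/ and viewed, at most 10 in all, crops included, and the job is handed in when it is done.

```bash
ls; mkdir -p pics
python3 - <<'E'
from rig import ctrl
import cv2, numpy as np
s=ctrl.get_state(); print(s, ctrl.tips_ahead)
ims=[]
for n in ("scene","side"):
    c=ctrl.get_calibration(n); p,d=ctrl.snapshot(n); np.savez(f"{n}0.npz",p=p,d=d,**c); print(n,c)
    cv2.imwrite(f"pics/{n}0.png",cv2.resize(p[:,:,::-1],(800,600)))
E
```

```text
pics
{'time': 0.0, 'q': array([ 1.18499063,  0.46832759, -0.01159119,  1.60360389,  0.00602701,
        1.07140097, -0.05631545]), 'dq': array([-0.00123394,  0.00170233,  0.0002942 , -0.00199201, -0.00059085,
       -0.00023619, -0.00129093]), 'joint_efforts': array([-7.92779665e-04, -5.20573711e+01, -1.28242437e-02, -2.43746531e+01,
       -5.64931647e-02,  1.72364776e-02,  1.70102198e-04]), 'position': array([ 0.21822521, -0.61169701,  0.23068067]), 'tool_rot': array([-8.24531593e-04,  9.85352664e-01,  1.70526831e-01, -2.18705073e-04]), 'wrist_force': array([0.37519736, 0.92318377, 0.4742935 ]), 'moment': array([ 0.00425545, -0.00496819, -0.0230717 ]), 'grip_force': 0.0, 'width': 0.09176381499082313} 0.017
scene {'vertical_fov': 44.582617816158695, 'cx': 277.22475618205846, 'cy': 209.34827009113204, 'camera_from_world': array([[-0.89840457, -0.43902571, -0.01120962,  0.57177207],
       [-0.29720566,  0.62658515, -0.72045808,  0.26102971],
       [ 0.32332341, -0.64393127, -0.69340789,  0.92336465],
       [ 0.        ,  0.        ,  0.        ,  1.        ]])}
side {'vertical_fov': 44.051264065771065, 'cx': 277.0746338506776, 'cy': 221.20158604860842, 'camera_from_world': array([[-0.99605958, -0.08775764, -0.01280245,  0.6425173 ],
       [-0.02250228,  0.38971341, -0.92066123,  0.07406069],
       [ 0.08578434, -0.91674536, -0.39015252,  1.28670331],
       [ 0.        ,  0.        ,  0.        ,  1.        ]])}
```

View pics/scene0.png

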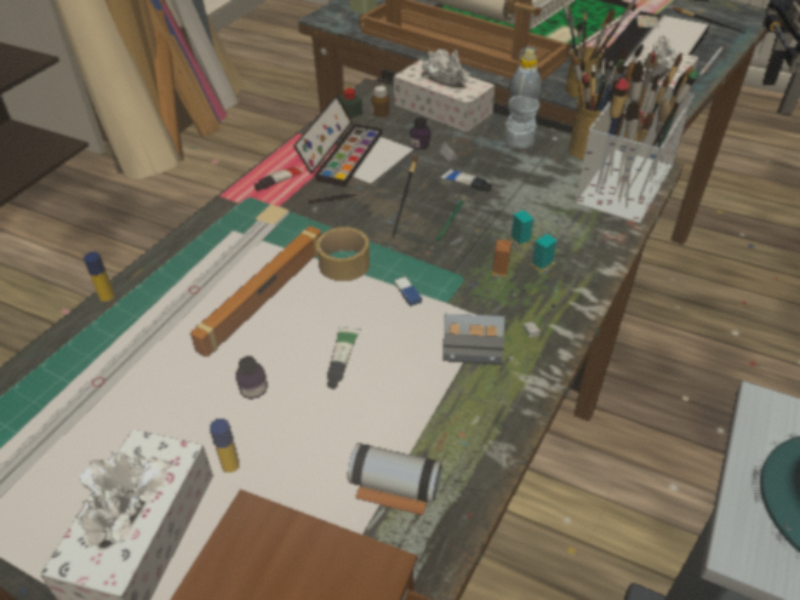

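View pics/side0.png

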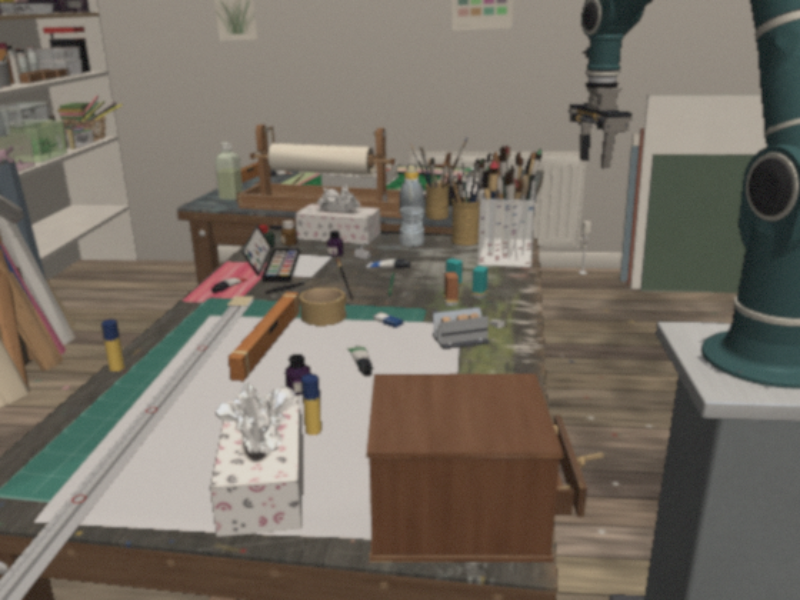

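The scene picture (800x600 scale) shows the brown scraper at (502,258), with turquoise look-alikes at (522,227) and (545,250). The V-block with its chips is at (474,338) and the lens on its rest at (393,475). The side view agrees, with the scraper at (452,287) and the block at (461,327), but the lens is hidden behind the cabinet.

```bash
cat > h.py <<'E'
import numpy as np, cv2
def cloud(p,d,c):
    H,W=d.shape; f=H/2/np.tan(np.radians(float(c["vertical_fov"]))/2)
    v,u=np.mgrid[:H,:W]; P=np.stack([(u-c["cx"])/f*d,(v-c["cy"])/f*d,d],-1)
    T=np.linalg.inv(c["camera_from_world"]); X=P@T[:3,:3].T+T[:3,3]; X[d==0]=np.nan
    return X
def rect(xy):
    (c,wh,a)=cv2.minAreaRect(xy.astype(np.float32)*1000); return np.round(c,1),np.round(wh,1),round(a,1)
E
python3 - <<'E'
from h import *
for n in("scene","side"):
    z=np.load(n+"0.npz"); X=cloud(z["p"],z["d"],z); hsv=cv2.cvtColor(z["p"],cv2.COLOR_RGB2HSV)
    g=lambda x,y,w,h:(slice(int((y-h)*.7),int((y+h)*.7)),slice(int((x-w)*.7),int((x+w)*.7)))
    R={"scene":dict(scr=(502,258,14,24),vb=(474,338,40,34),lens=(393,475,55,42),turq=(533,240,30,35),era=(408,290,20,20)),
       "side":dict(scr=(452,287,12,20),vb=(461,327,36,26),turq=(470,275,30,25))}[n]
    for k,r in R.items():
        P=X[g(*r)].reshape(-1,3); h=hsv[g(*r)].reshape(-1,3); ok=P[:,2]>0.008
        if k=="scr": ok&=(h[:,0]<20)&(h[:,1]>110)
        if k=="turq": ok&=(h[:,0]>75)&(h[:,0]<105)&(h[:,1]>100)
        Q=P[ok]; print(n,k,len(Q),"min",np.nanpercentile(Q,2,0).round(3),"max",np.nanpercentile(Q,98,0).round(3))
        zt=np.nanpercentile(Q[:,2],97); t=Q[Q[:,2]>zt-0.006]; print("   top",zt.round(3),len(t),rect(t[:,:2]),rect(Q[:,:2]))
    m=(hsv[...,0]<22)&(hsv[...,1]>90)
    rr=g(*R["vb"]); q=X[rr][m[rr]]; q=q[q[:,2]>.03]; print("chips",len(q),rect(q[:,:2]),np.percentile(q[:,2],[5,50,95]).round(3))
    tb=X[g(430,395,10,5) if n=="scene" else g(430,300,5,5)]; print("table z",np.nanmedian(tb[...,2]))
E
```

```text
scene scr 238 min [ 0.536 -0.237  0.016] max [ 0.56  -0.206  0.067]
   top 0.066 91 (array([ 549.8, -221.8]), array([22.8, 32.3]), 12.5) (array([ 549.5, -221.1]), array([23.1, 33.8]), 14.4)
scene vb 1271 min [ 0.482 -0.074  0.009] max [ 0.572 -0.01   0.052]
   top 0.051 349 (array([528.9, -45.1]), array([89.6, 48.9]), 21.2) (array([527. , -40.3]), array([89.8, 59.2]), 20.9)
scene lens 1950 min [0.471 0.203 0.009] max [0.579 0.257 0.063]
   top 0.063 886 (array([528.4, 226.3]), array([111.4,  36.6]), 10.7) (array([526.8, 227.4]), array([114.2,  55.2]), 10.7)
scene turq 521 min [ 0.477 -0.319  0.02 ] max [ 0.559 -0.249  0.067]
   top 0.067 165 (array([ 519.3, -286.1]), array([ 32.2, 103.5]), 53.9) (array([ 519.1, -286.4]), array([ 32.8, 103.6]), 53.7)
scene era 195 min [ 0.642 -0.13   0.009] max [ 0.693 -0.085  0.018]
   top 0.018 167 (array([ 668.4, -109.9]), array([23.9, 59.6]), 51.2) (array([ 668.6, -109.4]), array([24.2, 61.1]), 52.4)
chips 120 (array([528.6, -40.5]), array([64.2, 11.5]), 19.3) [0.041 0.046 0.05 ]
table z 0.0012423086310416331
side scr 144 min [ 0.54  -0.23   0.016] max [ 0.561 -0.2    0.066]
   top 0.066 33 (array([ 552.1, -217.1]), array([18.1, 33. ]), 10.0) (array([ 551.1, -215.8]), array([20.3, 34.8]), 6.2)
side vb 861 min [ 0.481 -0.186  0.009] max [ 0.575 -0.006  0.052]
   top 0.051 233 (array([529.7, -42.5]), array([88.7, 53.3]), 21.1) (array([520.3, -99.6]), array([216.8, 107.3]), 83.2)
side turq 223 min [ 0.481 -0.315  0.021] max [ 0.56  -0.245  0.067]
   top 0.067 61 (array([ 519.7, -282.6]), array([27.9, 99.7]), 52.0) (array([ 521.7, -282. ]), array([ 31.4, 103.2]), 52.0)
chips 4 (array([544.3, -33. ]), array([29.5,  3.8]), 16.5) [0.049 0.049 0.05 ]
table z 0.0005091421350958969
```

```bash
cat >> h.py <<'E'
from scipy.spatial.transform import Rotation as R
def q2R(q): return R.from_quat(np.r_[q[1:],q[0]])
def go(pos,yaw):
    "rows needed from measured pose to TCP pos, tool down, tool x at yaw (deg): shift tool cm, rotvec"
    from rig import ctrl
    s=ctrl.get_state(); T=q2R(s["tool_rot"]); a=np.radians(yaw)
    G=R.from_matrix(np.array([[np.cos(a),np.sin(a),0],[np.sin(a),-np.cos(a),0],[0,0,-1]]))
    print("t",round(s["time"],2),"at",s["position"].round(4),"yaw",np.degrees(np.arctan2(*T.as_matrix()[[1,0],[0,0]])).round(1),
      "shift cm",(T.inv().apply(np.array(pos)-s["position"])*100).round(2),"turn",(T.inv()*G).as_rotvec().round(3),
      "shift after turn",(G.inv().apply(np.array(pos)-s["position"])*100).round(2),"F",s["wrist_force"].round(1),"w",s["width"].round(4),"g",round(s["grip_force"],1))
E
python3 - <<'E'
from h import *
z=np.load("scene0.npz"); X=cloud(z["p"],z["d"],z); hsv=cv2.cvtColor(z["p"],cv2.COLOR_RGB2HSV)
m=((hsv[...,0]>75)&(hsv[...,0]<105)&(hsv[...,1]>100)&(X[...,2]>.01)&(X[...,1]>-.36)&(X[...,1]<-.22)&(X[...,0]<.6)).astype(np.uint8)
n,l=cv2.connectedComponents(m)
for i in range(1,n):
    q=X[l==i]
    if len(q)>30: t=q[q[:,2]>.055]; print("turq",rect(t[:,:2]))
P=X.reshape(-1,3)
q=P[(P[:,2]>.07)&(P[:,0]>.2)&(P[:,0]<.9)&(abs(P[:,1])<.6)]
for y0 in np.arange(-.6,.6,.1):
    k=q[(q[:,1]>y0)&(q[:,1]<y0+.1)]
    if len(k): print("tall y",y0.round(1),np.percentile(k,1,0).round(2),np.percentile(k,99,0).round(2))
go([.55,-.22,.22],12.5)
E
```

```text
turq (array([ 544.7, -310.7]), array([24.1, 33. ]), 60.1)
turq (array([ 490.2, -265.6]), array([30.9, 25.4]), 71.3)
tall y -0.6 [ 0.2  -0.6   0.08] [ 0.5  -0.51  0.36]
tall y -0.5 [ 0.36 -0.5   0.07] [ 0.49 -0.46  0.22]
tall y 0.2 [0.73 0.28 0.07] [0.75 0.3  0.09]
tall y 0.3 [0.43 0.3  0.07] [0.84 0.4  0.15]
tall y 0.4 [0.44 0.4  0.07] [0.82 0.5  0.15]
tall y 0.5 [0.62 0.5  0.07] [0.81 0.53 0.15]Traceback (most recent call last):
  File "<stdin>", line 13, in <module>
  File "h.py", line 18, in go
    "shift after turn",(G.inv().apply(np.array(pos)-s["position"])*100).round(2),"F",s["wrist_force"].round(1),"w",s["width"].round(4),"g",round(s["grip_force"],1))
                                                                                                                   ^^^^^^^^^^^^^^^^
AttributeError: 'float' object has no attribute 'round'
```

```bash
sed -i 's/s\["width"\].round(4)/round(float(s["width"]),4)/' h.py
python3 - <<'E'
from h import *
z=np.load("scene0.npz"); X=cloud(z["p"],z["d"],z)
P=X.reshape(-1,3)
q=P[(P[:,2]>.12)&(P[:,2]<.17)&(P[:,0]>.3)&(P[:,0]<.72)&(P[:,1]>.2)&(P[:,1]<.6)]
for x in np.arange(.38,.7,.03):
    k=q[abs(q[:,0]-x)<.015]
    if len(k)>5: print(x.round(2),k[:,1].min().round(3),np.percentile(k[:,1],2).round(3),k[:,2].max().round(3))
go([.23,-.40,.23],19.6)
go([.55,-.22,.2],12.5)
E
```

```text
0.44 0.362 0.364 0.149
0.47 0.365 0.367 0.148
0.5 0.367 0.369 0.149
0.53 0.369 0.371 0.149
0.56 0.371 0.374 0.148
0.59 0.372 0.376 0.149
0.62 0.375 0.378 0.149
0.65 0.377 0.377 0.147
t 0.1 at [ 0.2182 -0.6117  0.2307] yaw 19.6 shift cm [  8.22 -19.55   0.1 ] turn [-0.002  0.     0.001] shift after turn [  8.21 -19.55   0.07] F [-0.5 -0.4  0.9] w 0.0916 g 0.0
t 0.1 at [ 0.2182 -0.6117  0.2307] yaw 19.6 shift cm [ 44.41 -25.74   3.11] turn [-0.002  0.     0.125] shift after turn [ 40.87 -31.06   3.07] F [-0.5 -0.4  0.9] w 0.0916 g 0.0
```

```bash
python3 -m inch '[[[5,-4,-1],[0,0,0],100],[[3,-6,-1],[0,0,0],100],[[3,-6,0],[0,0,0],100],[[3,-5,0],[0,0,0],100]]'; python3 -c "
from h import *
go([.40,-.28,.23],15); go([.55,-.22,.2],12.5)"
```

```text
time: 0.6
position: [0.2773, -0.3768, 0.2503]
tool_rot: [-0.0, 0.985, 0.171, -0.0]
wrist_force: [1.0, 0.2, -0.8]
width: 0.0918
grip_force: 0.0
t 0.6 at [ 0.2773 -0.3768  0.2503] yaw 19.6 shift cm [14.81 -4.99  2.03] turn [-0.     0.     0.081] shift after turn [14.36 -6.17  2.03] F [ 1.   0.2 -0.8] w 0.0918 g 0.0
t 0.6 at [ 0.2773 -0.3768  0.2503] yaw 19.6 shift cm [30.96 -5.6   5.03] turn [-0.     0.     0.125] shift after turn [30.02 -9.4   5.03] F [ 1.   0.2 -0.8] w 0.0918 g 0.0
```

```bash
python3 -m inch '[[[0,0,0],[0,0,0.125],100],[[6,-1.9,0.5],[0,0,0],100],[[6,-1.9,0.5],[0,0,0],100],[[6,-1.9,1],[0,0,0],60],[[6,-1.9,1],[0,0,0],60],[[6,-1.8,1],[0,0,0],60],[[0,0,0],[0,0,0],60],[[0,0,0],[0,0,0],60]]'
python3 - <<'E'
from h import *
from rig import ctrl
go([.55,-.22,.2],12.5)
c=ctrl.get_calibration("wrist"); p,d=ctrl.snapshot("wrist"); np.savez("w1.npz",p=p,d=d,**c)
cv2.imwrite("pics/w1.png",p[:,:,::-1])
X=cloud(p,d,c); hsv=cv2.cvtColor(p,cv2.COLOR_RGB2HSV)
m=(hsv[...,0]<20)&(hsv[...,1]>90)&(X[...,2]>.058)&(X[...,2]<.075)&(abs(X[...,0]-.55)<.05)&(abs(X[...,1]+.22)<.05)
print(m.sum(),rect(X[m][:,:2]),np.median(X[m][:,2]),np.argwhere(m).mean(0))
E
```

```text
time: 1.6
position: [0.5452, -0.2251, 0.2104]
tool_rot: [-0.0, 0.994, 0.109, -0.001]
wrist_force: [0.5, -0.2, 0.4]
width: 0.0545
grip_force: 0.0
t 1.6 at [ 0.5452 -0.2251  0.2104] yaw 12.5 shift cm [ 0.59 -0.4   1.04] turn [-0.     0.002 -0.001] shift after turn [ 0.58 -0.4   1.04] F [ 0.5 -0.2  0.4] w 0.0545 g 0.0
935 (array([ 550.1, -225.5]), array([23.8, 29.3]), 13.2) 0.06525371653033796 [193.47486631 283.27272727]
```

View pics/w1.png

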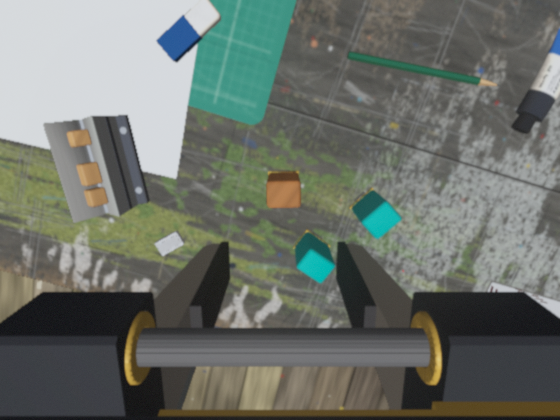

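The wrist view shows the scraper top at (283,193), with the look-alikes at (315,258) and (377,215), clear of both fingers. The block is at (95,165). The scraper top measures 24x29 mm at z = 65 mm, which matches the text, so I'll descend and grip it.

```bash
python3 -m inch '[[[0.5,0,4],[0,0,-0.012],60],[[0,0,5],[0,0,0],60],[[0,0,4],[0,0,0],60],[[0,0,2.5],[0,0,0],60],[[0,0,1],[0,0,0],60],[[0,0,0],[0,0,0],60],[[0,0,0],[0,0,0],20],[[0,0,0],[0,0,0],20],[[0,0,0],[0,0,0],20],[[0,0,0],[0,0,0],20]]' 25
python3 - <<'E'
from h import *
go([.55,-.224,.045],13)
z=np.load("w1.npz"); X=cloud(z["p"],z["d"],z)
P=X.reshape(-1,3); q=P[(abs(P[:,0]-.53)<.08)&(abs(P[:,1]+.04)<.07)]
t=q[(q[:,2]>.046)&(q[:,2]<.056)]; print("block top",rect(t[:,:2]),np.median(t[:,2])); a=q[q[:,2]>.004]; print(rect(a[:,:2]))
E
```

```text
time: 2.9
position: [0.5513, -0.224, 0.0469]
tool_rot: [0.0, 0.993, 0.115, 0.0]
wrist_force: [0.3, 0.7, 5.7]
width: 0.0301
grip_force: 25.0
t 2.9 at [ 0.5513 -0.224   0.0469] yaw 13.2 shift cm [-0.13 -0.03  0.19] turn [ 0.001 -0.001  0.003] shift after turn [-0.13 -0.03  0.19] F [0.3 0.7 5.7] w 0.0301 g 25.0
block top (array([529.1, -47.5]), array([90.1, 45.9]), 20.9) 0.049028346937435324
(array([531.8, -40. ]), array([156.4, 139.8]), 0.0)
```

```bash
python3 -m inch '[[[0,0,-2],[0,0,0],20],[[0,0,-6],[0,0,0],20],[[0,0,-6],[0,0,-0.136],20],[[-0.7,-5,-0.5],[0,0,0],20],[[-0.8,-6,0],[0,0,0],20],[[-0.7,-5,0],[0,0,0],20],[[0,-1.5,0],[0,0,0],20],[[0,0,0],[0,0,0],20],[[0,0,0],[0,0,0],20]]'
python3 - <<'E'
from h import *
from rig import ctrl
go([.468,-.068,.19],21)
c=ctrl.get_calibration("wrist"); p,d=ctrl.snapshot("wrist"); np.savez("w2.npz",p=p,d=d,**c)
cv2.imwrite("pics/w2.png",p[:,:,::-1])
X=cloud(p,d,c); P=X.reshape(-1,3)
a=np.radians(21); ax=np.array([np.cos(a),np.sin(a)]); n=np.array([-ax[1],ax[0]])
q=P[np.isfinite(P[:,0])]; s=(q[:,:2]-[.529,-.044])@ax; t=(q[:,:2]-[.529,-.044])@n
k=(abs(s)<.03)
for b in np.arange(-.04,.04,.003):
    m=k&(abs(t-b)<.0015)
    if m.sum()>5: print(round(b*1000,1),m.sum(),np.percentile(q[m,2],[10,50,90]).round(4))
E
```

```text
time: 4.03
position: [0.4685, -0.0696, 0.1914]
tool_rot: [0.0, 0.983, 0.181, 0.0]
wrist_force: [0.6, 0.0, -1.7]
width: 0.0299
grip_force: 25.0
t 4.03 at [ 0.4685 -0.0696  0.1914] yaw 20.8 shift cm [ 0.01 -0.17  0.14] turn [ 0.001 -0.001 -0.003] shift after turn [ 0.01 -0.17  0.14] F [ 0.6  0.  -1.7] w 0.0299 g 25.0
-40.0 209 [-0.0002  0.0013  0.0024]
-37.0 188 [-0.0001  0.0013  0.0025]
-34.0 196 [0.0074 0.0084 0.0095]
-31.0 217 [0.0075 0.0086 0.0101]
-28.0 68 [0.0076 0.0087 0.0098]
-25.0 186 [0.05   0.0512 0.0523]
-22.0 305 [0.0477 0.0492 0.0507]
-19.0 296 [0.0446 0.046  0.0478]
-16.0 287 [0.0414 0.0428 0.0446]
-13.0 239 [0.0395 0.0413 0.043 ]
-10.0 299 [0.0366 0.044  0.0463]
-7.0 251 [0.0286 0.047  0.0491]
-4.0 284 [0.0273 0.0499 0.0512]
-1.0 300 [0.0274 0.0484 0.0503]
2.0 240 [0.0352 0.0454 0.0474]
5.0 287 [0.038  0.0422 0.0443]
8.0 272 [0.0403 0.0419 0.0433]
11.0 287 [0.0434 0.045  0.0463]
14.0 300 [0.0462 0.0478 0.0495]
17.0 299 [0.0494 0.0507 0.052 ]
20.0 12 [0.0499 0.0512 0.0513]
23.0 201 [0.0077 0.0088 0.0101]
26.0 217 [0.0077 0.0085 0.0097]
29.0 163 [-0.0003  0.002   0.0086]
32.0 204 [-0.0006  0.0005  0.0015]
35.0 210 [-0.0005  0.0005  0.0018]
38.0 211 [-0.0008  0.0006  0.0018]
```

View pics/w2.png

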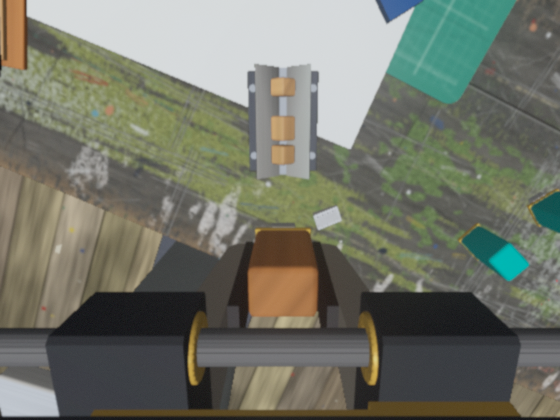

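The block is at columns 248-318, rows 65-180, with chips at (283,87), (283,128) and (283,155). The held scraper is at (283,285), nearly in line with it. Next I'll compare scraper and block in this same view so the camera bias cancels.

```bash
cat > blk.py <<'E'
from h import *
def fit(P,c0,yaw):
    "groove axis from its upper faces: returns yaw, point of axis nearest c0, s-range"
    c0=np.array(c0)
    for _ in range(5):
        a=np.radians(yaw); ax=np.array([np.cos(a),np.sin(a)]); n=np.array([-ax[1],ax[0]])
        s=(P[:,:2]-c0)@ax; t=(P[:,:2]-c0)@n
        k=(abs(s)<.04)&(abs(t)<.0205)&(abs(t)>.012)&(P[:,2]>.041)&(P[:,2]<.053)
        A=np.c_[s[k]*np.sign(t[k]),np.sign(t[k]),np.ones(k.sum())]   # z=zo+|t-t0-b*s|
        x=np.linalg.lstsq(A,P[k,2]-abs(t[k]),rcond=None)[0]
        yaw-=np.degrees(x[0]); c0=c0-n*x[1]
    m=(abs(t)<.023)&(P[:,2]>.045)&(P[:,2]<.054)&(abs(t)>.015)&(abs(s)<.06)
    return yaw,c0,x[2],np.percentile(s[m],[.5,99.5])
E
python3 - <<'E'
from blk import *
z=np.load("w2.npz"); X=cloud(z["p"],z["d"],z); P=X.reshape(-1,3); P=P[np.isfinite(P[:,0])]
yaw,c,zo,sr=fit(P,[.529,-.047],21); print("yaw",yaw,"axis pt",c,"apex z",zo,"s",sr)
a=np.radians(yaw); ax=np.array([np.cos(a),np.sin(a)]); print("centre",c+ax*sr.mean())
tc=np.array([.4685,-.0696]); y=np.radians(20.8); tx=np.array([np.cos(y),np.sin(y)]); tn=np.array([-tx[1],tx[0]])
hsv=cv2.cvtColor(z["p"],cv2.COLOR_RGB2HSV); m=(hsv[...,0]<20)&(hsv[...,1]>90)&(X[...,2]>.15); m[:,:245]=0;m[:,322:]=0
q=X[m]; q=q[q[:,2]>np.percentile(q[:,2],90)-.006]; d=q[:,:2]-tc
print("scraper tool x",np.percentile(d@tx,[1,99]),"lateral",np.percentile(d@tn,[1,50,99]),"z",np.median(q[:,2]))
z=np.load("scene0.npz"); X=cloud(z["p"],z["d"],z); P=X.reshape(-1,3); P=P[np.isfinite(P[:,0])]; print("scene",fit(P,[.529,-.045],21))
z=np.load("side0.npz"); X=cloud(z["p"],z["d"],z); P=X.reshape(-1,3); P=P[np.isfinite(P[:,0])]; print("side",fit(P,[.529,-.045],21))
E
```

```text
yaw 20.831421294091097 axis pt [ 0.52919705 -0.04751334] apex z 0.030475076413899942 s [-0.04444776  0.04457492]
centre [ 0.52925648 -0.04749073]
scraper tool x [-0.01202602  0.01686172] lateral [-0.01586319 -0.00080371  0.01395182] z 0.2097716636259263
scene (np.float64(20.51048558049706), array([ 0.52830622, -0.04318441]), np.float64(0.0277135735709623), array([-0.04463892,  0.04465935]))
side (np.float64(20.391692823367197), array([ 0.52739012, -0.04080448]), np.float64(0.02896709941873246), array([-0.04263915,  0.04606181]))
```

```bash
python3 -m inch '[[[0,0,5],[0,0,0.002],20],[[0,0,4],[0,0,0],20],[[0,0,1.35],[0,0,0],20],[[0,0,0],[0,0,0],20],[[0,0,0],[0,0,0],20]]'; python3 -c "
from h import *
c=np.array([.529,-.0463]);a=np.radians(20.7);e=np.array([np.cos(a),np.sin(a)])
go([*(c-e*.065),.088],20.7); go([*(c+e*.055),.088],20.7)"
```

```text
time: 4.7
position: [0.469, -0.0685, 0.0888]
tool_rot: [0.0, 0.984, 0.181, 0.001]
wrist_force: [-0.4, -0.0, -1.1]
width: 0.0299
grip_force: 25.0
t 4.7 at [ 0.469  -0.0685  0.0888] yaw 20.8 shift cm [-0.1   0.05  0.08] turn [ 0.001 -0.002  0.002] shift after turn [-0.1   0.05  0.08] F [-0.4 -0.  -1.1] w 0.0299 g 25.0
t 4.7 at [ 0.469  -0.0685  0.0888] yaw 20.8 shift cm [11.9   0.07  0.1 ] turn [ 0.001 -0.002  0.002] shift after turn [11.9   0.05  0.08] F [-0.4 -0.  -1.1] w 0.0299 g 25.0
```

```bash
python3 -m inch '[[[0.5,0.05,0.07],[0,0,0],20],[[0.8,0,0],[0,0,0],20],[[0.8,0,0],[0,0,0],20],[[0.8,0,0],[0,0,0],20],[[0.8,0,0],[0,0,0],20],[[0.8,0,0],[0,0,0],20]]'; python3 -c "
from h import *
c=np.array([.529,-.0463]);a=np.radians(20.7);e=np.array([np.cos(a),np.sin(a)])
go([*(c+e*.055),.088],20.7)"
```

```text
time: 5.45
position: [0.5103, -0.0524, 0.0867]
tool_rot: [-0.0, 0.983, 0.181, -0.0]
wrist_force: [-0.6, -0.0, 0.0]
width: 0.0295
grip_force: 25.0
t 5.45 at [ 0.5103 -0.0524  0.0867] yaw 20.8 shift cm [ 7.46  0.11 -0.13] turn [-0.     0.     0.003] shift after turn [ 7.46  0.09 -0.13] F [-0.6 -0.   0. ] w 0.0295 g 25.0
```

```bash
python3 -m inch '[[[0.7,0.08,-0.1],[0,0,0],20],[[0.7,0,0],[0,0,0],20],[[0.7,0,0],[0,0,0],20],[[0.7,0,0],[0,0,0],20],[[0.7,0,0],[0,0,0],20],[[0.7,0,0],[0,0,0],20],[[0.7,0,0],[0,0,0],20],[[0.7,0,0],[0,0,0],20],[[0.7,0,0],[0,0,0],20],[[0.7,0,0],[0,0,0],20],[[0.4,0,0],[0,0,0],20],[[0,0,0],[0,0,0],20]]'
python3 - <<'E'
from h import *
c=np.array([.529,-.0463]);a=np.radians(20.7);e=np.array([np.cos(a),np.sin(a)])
go([*(c+e*.055),.088],20.7)
from rig import ctrl
ims=[]
for n in ("scene","wrist"):
    c=ctrl.get_calibration(n); p,d=ctrl.snapshot(n); np.savez(f"{n}3.npz",p=p,d=d,**c)
    ims.append(p)
a=cv2.resize(ims[0][150:300,230:430],(400,300)); b=cv2.resize(ims[1],(400,300))
cv2.imwrite("pics/s3.png",np.hstack([a,b])[:,:,::-1])
E
```

```text
time: 6.95
position: [0.5796, -0.0269, 0.0878]
tool_rot: [-0.0, 0.983, 0.181, -0.0]
wrist_force: [-0.2, 0.3, -0.7]
width: 0.03
grip_force: 25.0
t 6.95 at [ 0.5796 -0.0269  0.0878] yaw 20.9 shift cm [ 0.08  0.03 -0.02] turn [-0.     0.     0.003] shift after turn [ 0.08  0.03 -0.02] F [-0.2  0.3 -0.7] w 0.03 g 25.0
```

View pics/s3.png

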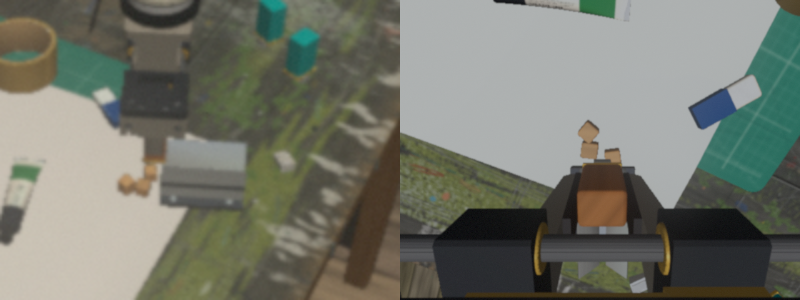

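All three chips lie on the paper beyond the far end: in the left panel at (127,183), (143,185) and (150,172). Next I'll lift the scraper and set it down near where it started.

```bash
python3 -m inch '[[[0,0,-4],[0,0,0],20],[[0,0,-2.5],[0,0,0.136],20],[[-2,5.4,0],[0,0,0],20],[[-2.2,5.5,0],[0,0,0],20],[[-2.1,5.4,0],[0,0,0],20],[[0,0,0],[0,0,0],20],[[0,0,5],[0,0,0],20],[[0,0,4],[0,0,0],20],[[0,0,0.9],[0,0,0],20],[[0,0,0],[0,0,0],20],[[0,0,0],[0,0,0],20]]'; python3 -c "
from h import *
go([.555,-.20,.0472],13)"
```

```text
time: 8.43
position: [0.5562, -0.2001, 0.0556]
tool_rot: [0.001, 0.994, 0.114, 0.001]
wrist_force: [-0.7, 0.2, -1.2]
width: 0.0304
grip_force: 25.0
t 8.43 at [ 0.5562 -0.2001  0.0556] yaw 13.1 shift cm [-0.11 -0.04  0.84] turn [ 0.002 -0.003  0.001] shift after turn [-0.11 -0.04  0.84] F [-0.7  0.2 -1.2] w 0.0304 g 25.0
```

```bash
python3 -m inch '[[[0,0,0.5],[0,0,0],20],[[0,0,0.3],[0,0,0],20],[[0,0,0],[0,0,0],20],[[0,0,0],[0,0,0],20]]'; python3 -c "
from h import *
go([.555,-.20,.0472],13)"
```

```text
time: 8.93
position: [0.5553, -0.2003, 0.0469]
tool_rot: [0.0, 0.994, 0.114, 0.0]
wrist_force: [-1.6, 0.1, 5.0]
width: 0.03
grip_force: 25.0
t 8.93 at [ 0.5553 -0.2003  0.0469] yaw 13.0 shift cm [-0.02 -0.04 -0.03] turn [ 0.001 -0.001  0.001] shift after turn [-0.02 -0.04 -0.03] F [-1.6  0.1  5. ] w 0.03 g 25.0
```

```bash
python3 -m inch '[[[0,0,0],[0,0,0],60],[[0,0,0],[0,0,0],60],[[0,0,0],[0,0,0],60],[[0,0,0],[0,0,0],60],[[0,0,-3],[0,0,0],60],[[0,0,-6],[0,0,0],60],[[0,0,-6],[0,0,0.04],100]]'; python3 -m inch '[[[-0.15,-5.3,0],[0,0,0],100],[[-0.15,-5.3,0],[0,0,0],100],[[-0.15,-5.3,0],[0,0,0],100],[[-0.15,-5.3,0],[0,0,0],100],[[-0.15,-5.3,0],[0,0,0],100],[[-0.15,-5.3,0],[0,0,0],100],[[-0.15,-5.3,0],[0,0,0],100],[[-0.15,-5.3,0],[0,0,0],100],[[0,0,0],[0,0,0],100],[[0,0,0],[0,0,0],100]]'
python3 - <<'E'
from h import *
go([.464,.215,.2],10.7)
from rig import ctrl
c=ctrl.get_calibration("wrist"); p,d=ctrl.snapshot("wrist"); np.savez("w4.npz",p=p,d=d,**c)
c2=ctrl.get_calibration("scene"); p2,d2=ctrl.snapshot("scene"); np.savez("scene4.npz",p=p2,d=d2,**c2)
cv2.imwrite("pics/w4.png",np.hstack([cv2.resize(p,(400,300)),cv2.resize(p2,(400,300))])[:,:,::-1])
for n,X in (("wrist",cloud(p,d,c)),("scene0",None)):
    if X is None: z=np.load("scene0.npz"); X=cloud(z["p"],z["d"],z)
    P=X.reshape(-1,3); a=np.radians(10.7); ax=np.array([np.cos(a),np.sin(a)]); nn=np.array([-ax[1],ax[0]])
    q=P[np.isfinite(P[:,0])]; q=q[(abs((q[:,:2]-[.528,.227])@ax)<.07)&(abs((q[:,:2]-[.528,.227])@nn)<.032)&(q[:,2]>.04)&(q[:,2]<.07)]
    # cylinder fit
    from scipy.optimize import least_squares
    f=lambda v:(np.hypot((q[:,:2]-v[:2])@np.array([-np.sin(v[2]),np.cos(v[2])]),q[:,2]-v[3])-.026)
    # v0,v1 fixed along-axis by extent
    r=least_squares(lambda v:f([.528,v[0],v[1],v[2]]),[.227,a,.035],loss="soft_l1",f_scale=.001).x
    ax=np.array([np.cos(r[1]),np.sin(r[1])]); s=(q[:,:2]-[.528,r[0]])@ax; sr=np.percentile(s,[.5,99.5])
    print(n,len(q),"yaw",np.degrees(r[1]),"axis z",r[2],"centre",np.array([.528,r[0]])+ax*sr.mean(),"len",np.ptp(sr))
E
```

```text
time: 9.8
position: [0.5544, -0.1999, 0.1971]
tool_rot: [-0.0, 0.996, 0.093, -0.0]
wrist_force: [1.1, -0.5, -0.2]
width: 0.0631
grip_force: 0.0
time: 11.05
position: [0.4639, 0.2137, 0.1957]
tool_rot: [0.0, 0.996, 0.094, -0.0]
wrist_force: [-0.0, -0.0, 0.3]
width: 0.092
grip_force: 0.0
t 11.05 at [0.4639 0.2137 0.1957] yaw 10.8 shift cm [ 0.03 -0.13 -0.43] turn [0.001 0.    0.001] shift after turn [ 0.03 -0.13 -0.43] F [-0.  -0.   0.3] w 0.092 g 0.0
wrist 8593 yaw 10.338989880824643 axis z 0.035675082714358 centre [0.52866424 0.22270389] len 0.10894702709468046
scene0 1632 yaw 10.133159218628073 axis z 0.03519678924364455 centre [0.52734315 0.22364561] len 0.11171312887257823
```

View pics/w4.png

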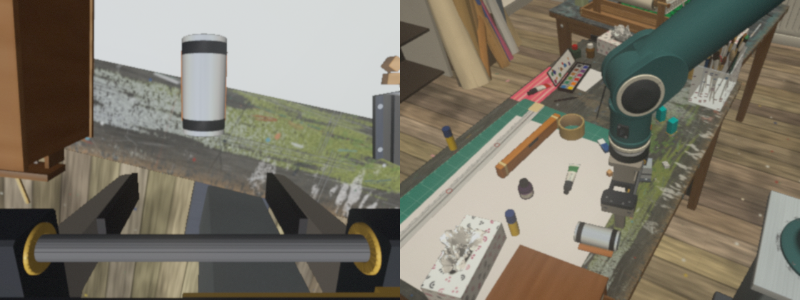

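The left panel shows the lens at (204,85) with clear sides. The cabinet is at x<92, clear of the fingers, and the right panel agrees. The wrist and scene fits agree too: centre (0.528, 0.223), yaw 10.2°, axis z about 35 mm.

```bash
python3 -m inch '[[[3.2,0.1,0],[0,0,0.01],100],[[3.3,0.1,0],[0,0,0],100],[[0,0,5],[0,0,0],100],[[0,0,5],[0,0,0],100],[[0,0,4],[0,0,0],100],[[0,0,2],[0,0,0],100],[[0,0,0],[0,0,0],100],[[0,0,0],[0,0,0],100]]'; python3 -c "
from h import *
go([.528,.2232,.0335],10.2)"
```

```text
time: 12.15
position: [0.5294, 0.2244, 0.0373]
tool_rot: [-0.0, 0.996, 0.088, 0.001]
wrist_force: [-0.0, 0.2, -0.1]
width: 0.0918
grip_force: 0.0
t 12.15 at [0.5294 0.2244 0.0373] yaw 10.2 shift cm [-0.16  0.09  0.38] turn [-0.    -0.003 -0.001] shift after turn [-0.16  0.09  0.38] F [-0.   0.2 -0.1] w 0.0918 g 0.0
```

```bash
python3 -m inch '[[[-0.15,0.1,0.3],[0,0,0],100],[[0,0,0],[0,0,0],100],[[0,0,0],[0,0,0],45],[[0,0,0],[0,0,0],45],[[0,0,0],[0,0,0],45],[[0,0,0],[0,0,0],45],[[0,0,0],[0,0,0],45],[[0,0,0],[0,0,0],45]]' 45; python3 -c "
from h import *
go([.528,.2232,.0345],10.2)"
```

```text
time: 13.15
position: [0.5268, 0.2233, 0.0329]
tool_rot: [-0.0, 0.996, 0.089, 0.0]
wrist_force: [-0.4, 2.7, -0.7]
width: 0.0517
grip_force: 45.0
t 13.15 at [0.5268 0.2233 0.0329] yaw 10.2 shift cm [ 0.11  0.03 -0.16] turn [-0.001 -0.     0.   ] shift after turn [ 0.11  0.03 -0.16] F [-0.4  2.7 -0.7] w 0.0517 g 45.0
```

```bash
python3 -m inch '[[[0,0,-2],[0,0,0],45],[[0,0,-5],[0,0,0],45],[[0,0,-5],[0,0,-0.09],45],[[0,0,-0.5],[0,0,-0.093],45],[[-1.9,5.05,0],[0,0,0],45],[[-1.9,5.05,0],[0,0,0],45],[[-1.9,5.05,0],[0,0,0],45],[[-1.9,5.05,0],[0,0,0],45],[[-1.9,5.05,0],[0,0,0],45],[[0,0,0],[0,0,0],45],[[0,0,0],[0,0,0],45],[[0,0,0],[0,0,0],45]]'
python3 - <<'E'
from h import *
go([.528,-.0467,.1],20.7)
from rig import ctrl
ims=[]
for n in ("scene","wrist"):
    c=ctrl.get_calibration(n); p,d=ctrl.snapshot(n); np.savez(f"{n}5.npz",p=p,d=d,**c); ims.append(p)
cv2.imwrite("pics/s5.png",np.hstack([cv2.resize(ims[0][130:340,230:510],(400,300)),cv2.resize(ims[1],(400,300))])[:,:,::-1])
E
```

```text
time: 14.65
position: [0.5271, -0.0453, 0.1583]
tool_rot: [-0.0, 0.984, 0.181, 0.0]
wrist_force: [-0.9, 0.6, -1.9]
width: 0.0511
grip_force: 45.0
t 14.65 at [ 0.5271 -0.0453  0.1583] yaw 20.8 shift cm [0.03 0.16 5.83] turn [-0.    -0.     0.002] shift after turn [0.03 0.16 5.83] F [-0.9  0.6 -1.9] w 0.0511 g 45.0
```

View pics/s5.png

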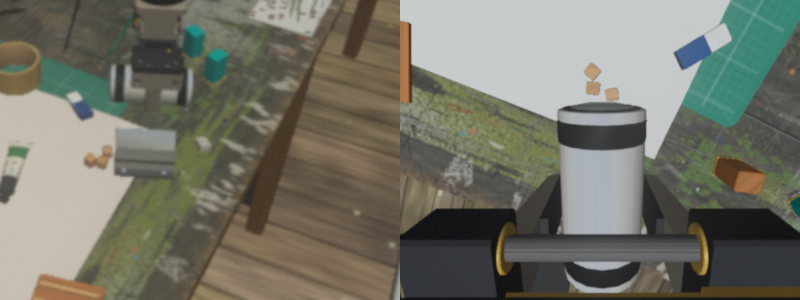

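The lens hangs over the empty groove with its dark rings at both ends, and the chips are on the paper at (595,85). The scraper is on the table at (740,172), clear of the block. Now I'll lower the lens.

```bash
python3 - <<'E'
from h import *
z=np.load("wrist5.npz"); X=cloud(z["p"],z["d"],z); m=np.zeros(X.shape[:2],bool); m[205:280,495:545]=1
hsv=cv2.cvtColor(z["p"],cv2.COLOR_RGB2HSV); m&=(hsv[...,0]<20)&(hsv[...,1]>120); q=X[m]
print("scraper z",np.nanpercentile(q[:,2],[2,50,98]).round(3)); t=q[q[:,2]>np.nanpercentile(q[:,2],98)-.006]; print(rect(t[:,:2]))
# lens extents along tool x
T=np.array([.5271,-.0453]); y=np.radians(20.8); e=np.array([np.cos(y),np.sin(y)]); n=np.array([-e[1],e[0]])
P=X.reshape(-1,3); P=P[np.isfinite(P[:,0])]; s=(P[:,:2]-T)@e; t=(P[:,:2]-T)@n; k=(abs(t)<.015)&(abs(s)<.08)&(P[:,2]>.165)&(P[:,2]<.195)
print("lens s",np.percentile(s[k],[.3,99.7]),"lat",np.percentile(t[(abs(s)<.05)&(P[:,2]>.17)&(P[:,2]<.195)],[1,50,99]))
E
python3 -m inch '[[[0,0.15,4],[0,0,0],45],[[0,0,3],[0,0,0],45],[[0,0,1],[0,0,0],45],[[0,0,0.3],[0,0,0],45],[[0,0,0],[0,0,0],45],[[0,0,0],[0,0,0],45]]'; python3 -c "
from h import *
go([.528,-.0467,.0648],20.7)"
```

```text
scraper z [0.053 0.065 0.067]
(array([ 556.9, -210.2]), array([24.3, 13.5]), 25.5)
lens s [-0.05179656  0.05962497] lat [-0.03829989 -0.00087059  0.0361608 ]
time: 15.5
position: [0.5284, -0.0483, 0.0759]
tool_rot: [0.0, 0.984, 0.179, 0.001]
wrist_force: [0.4, 0.1, -2.3]
width: 0.051
grip_force: 45.0
t 15.5 at [ 0.5284 -0.0483  0.0759] yaw 20.7 shift cm [ 0.02 -0.17  1.11] turn [ 0.001 -0.002 -0.   ] shift after turn [ 0.02 -0.17  1.11] F [ 0.4  0.1 -2.3] w 0.051 g 45.0
```

```bash
cat > cen.py <<'E'
from h import *
from rig import ctrl
go([.528,-.0467,.0648],20.7)
y=np.radians(20.7); e=np.array([np.cos(y),np.sin(y)]); n=np.array([-e[1],e[0]])
for nm,c0 in (("scene",[.52830,-.04318]),("side",[.52739+.0017*.935,-.0408+.0017*.35])):
    c=ctrl.get_calibration(nm); p,d=ctrl.snapshot(nm); X=cloud(p,d,c); P=X.reshape(-1,3); P=P[np.isfinite(P[:,0])]
    s=(P[:,:2]-c0)@e; t=(P[:,:2]-c0)@n; zt=ctrl.get_state()["position"][2]+.002
    k=(t>-.0)&(t<.026)&(abs(s)<.08)&(P[:,2]>zt-.01)&(P[:,2]<zt+.028)
    h,ed=np.histogram(s[k],np.arange(-.08,.081,.01)); print(nm,h)
    print("  lens s range",np.percentile(s[k],[1,99]).round(4),"top z",np.percentile(P[k,2],98).round(4))
    cv2.imwrite(f"pics/{nm}_c.png",cv2.resize(p[180:270,270:390] if nm=="scene" else p[170:260,270:390],(400,300))[:,:,::-1])
E
python3 cen.py
```

```text
t 15.5 at [ 0.5284 -0.0483  0.0759] yaw 20.7 shift cm [ 0.02 -0.17  1.11] turn [ 0.001 -0.002 -0.   ] shift after turn [ 0.02 -0.17  1.11] F [ 0.4  0.1 -2.3] w 0.051 g 45.0
scene [ 0  0 53 86 27 27 17  0  5 27 40 93 91 62  0  0]
  lens s range [-0.055   0.0569] top z 0.104
side [ 0  0 28 54 58 48  4  0 41 57 59 59 62 67  0  0]
  lens s range [-0.0536  0.0575] top z 0.1049
```

```bash
python3 -m inch '[[[-0.15,-0.15,0.3],[0,0,0],45],[[0,0,0.3],[0,0,0],45],[[0,0,0.2],[0,0,0],45],[[0,0,0],[0,0,0],45],[[0,0,0],[0,0,0],45]]'; python3 -c "
from h import *
go([.528,-.0467,.0648],20.7)"
```

```text
time: 16.23
position: [0.5257, -0.0475, 0.0668]
tool_rot: [0.0, 0.984, 0.179, -0.0]
wrist_force: [0.3, -0.4, -1.8]
width: 0.0514
grip_force: 45.0
t 16.23 at [ 0.5257 -0.0475  0.0668] yaw 20.7 shift cm [0.24 0.01 0.2 ] turn [-0.     0.    -0.001] shift after turn [0.24 0.01 0.2 ] F [ 0.3 -0.4 -1.8] w 0.0514 g 45.0
```

```bash
python3 -m inch '[[[0.08,0,0.1],[0,0,0],45],[[0,0,0.1],[0,0,0],45],[[0,0,0],[0,0,0],45],[[0,0,0],[0,0,0],45]]'; python3 -c "
from h import *
go([.528,-.0467,.0648],20.7)"
```

```text
time: 16.73
position: [0.5264, -0.0472, 0.0648]
tool_rot: [0.0, 0.984, 0.179, -0.0]
wrist_force: [-0.4, -0.2, -1.5]
width: 0.0513
grip_force: 45.0
t 16.73 at [ 0.5264 -0.0472  0.0648] yaw 20.7 shift cm [0.16 0.01 0.  ] turn [ 0.     0.    -0.001] shift after turn [0.16 0.01 0.  ] F [-0.4 -0.2 -1.5] w 0.0513 g 45.0
```

```bash
python3 -m inch '[[[0,0,0.05],[0,0,0],45],[[0,0,0.05],[0,0,0],45],[[0,0,0],[0,0,0],45],[[0,0,0],[0,0,0],45]]'; python3 -c "
from h import *
go([.528,-.0467,.0648],20.7)"
```

```text
time: 17.23
position: [0.5268, -0.0475, 0.0642]
tool_rot: [0.0, 0.984, 0.179, 0.0]
wrist_force: [-1.0, -1.7, 3.8]
width: 0.051
grip_force: 45.0
t 17.23 at [ 0.5268 -0.0475  0.0642] yaw 20.7 shift cm [ 0.14 -0.03 -0.06] turn [ 0.001 -0.001 -0.001] shift after turn [ 0.14 -0.03 -0.06] F [-1.  -1.7  3.8] w 0.051 g 45.0
```

```bash
python3 cen.py
```

```text
t 17.23 at [ 0.5268 -0.0475  0.0642] yaw 20.7 shift cm [ 0.14 -0.03 -0.06] turn [ 0.001 -0.001 -0.001] shift after turn [ 0.14 -0.03 -0.06] F [-1.  -1.7  3.8] w 0.051 g 45.0
scene [ 0  0 63 80 28 23 13  0  7 24 47 91 90 54  0  0]
  lens s range [-0.0562  0.0565] top z 0.0926
side [ 0  0 33 62 58 42  2  0 44 55 63 58 57 67  0  0]
  lens s range [-0.0563  0.0568] top z 0.0935
```

```bash
python3 -m inch '[[[0,0,0.05],[0,0,0],45],[[0,0,0],[0,0,0],45],[[0,0,0],[0,0,0],45],[[0,0,0],[0,0,0],45]]'; python3 -c "
from h import *
go([.528,-.0467,.0648],20.7)"
```

```text
time: 17.82
position: [0.5268, -0.0475, 0.0642]
tool_rot: [0.0, 0.984, 0.179, 0.0]
wrist_force: [-2.1, -1.3, 9.5]
width: 0.0512
grip_force: 45.0
t 17.82 at [ 0.5268 -0.0475  0.0642] yaw 20.7 shift cm [ 0.14 -0.03 -0.06] turn [ 0.001 -0.    -0.001] shift after turn [ 0.14 -0.03 -0.06] F [-2.1 -1.3  9.5] w 0.0512 g 45.0
```

```bash
python3 -m inch '[[[-0.02,0,0.045],[0,0,0],45],[[0,0,0],[0,0,0],45],[[0,0,0],[0,0,0],45],[[0,0,0],[0,0,0],45],[[0,0,0],[0,0,0],45],[[0,0,0],[0,0,0],45]]'; python3 cen.py; python3 -c "
from h import *
go([.528,-.0467,.0648],20.7)"
```

```text
time: 18.58
position: [0.5268, -0.0475, 0.0641]
tool_rot: [0.001, 0.984, 0.179, 0.0]
wrist_force: [-2.3, -2.1, 13.4]
width: 0.0508
grip_force: 45.0
t 18.57 at [ 0.5268 -0.0475  0.0641] yaw 20.7 shift cm [ 0.14 -0.04 -0.07] turn [ 0.001 -0.001 -0.001] shift after turn [ 0.14 -0.04 -0.07] F [-2.3 -2.1 13.4] w 0.0508 g 45.0
scene [ 0  0 61 82 25 22 11  0  8 22 46 92 94 53  0  0]
  lens s range [-0.0562  0.0565] top z 0.0927
side [ 0  0 40 54 57 42  2  0 43 50 62 59 65 62  0  0]
  lens s range [-0.0552  0.0563] top z 0.0931
t 18.68 at [ 0.5268 -0.0475  0.0641] yaw 20.7 shift cm [ 0.14 -0.03 -0.07] turn [ 0.001 -0.001 -0.001] shift after turn [ 0.14 -0.03 -0.07] F [-2.3 -2.  12.5] w 0.0515 g 45.0
```

View pics/scene_c.png

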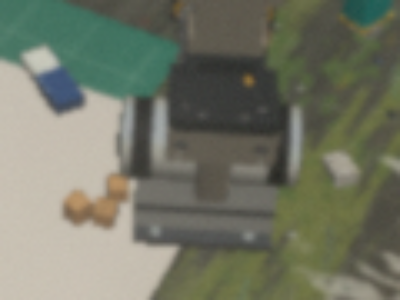

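The lens sits in the groove, its ends at (130,137) and (292,140) overhanging the block by the same amount. The chips are on the paper at (95,203). The arm pushes with about 13 N, and the lens weighs roughly 2 N, so the faces carry about 15 N. I'll hand it in now.

```bash
python3 -c "
from rig import ctrl
print(ctrl.hand_in())"
```

```text
the job is handed in; nothing more can be done
None
```

The job is handed in at about 19 s: all three chips are swept off the block's far end, the scraper stands on the table clear of the block, and the lens is seated, centred to about 1 mm and held with about 15 N on the faces (about 13 N push plus its own weight).

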